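# Keep the full-length header strip in the assembly jig

## Robot

A 7-joint arm with a two-finger parallel gripper is mounted at the origin on the work surface. World frame = base frame: x ahead of the robot, y to its left, z up, the work surface at z = 0. Lengths are in m, angles in degrees, forces in N, time in s.
With the tool pointing down it reaches from about 0.425 to 0.825 m from the base axis. Payload 3.6 kg.
Tool frame: the origin (TCP) lies midway between the tips of the shut fingers; the grasp point (between the pads) lies 19 mm behind it; z points along the fingers, y is the line along which they close (so a half turn about z gives the same grasp; the last joint's range is limited). The gripper opens to 85 mm and grips with 20 to 120 N. Pads are 22 mm wide; open, the fingers measure 114 mm over their backs; the gripper's body (76 mm by 85 mm) begins 54 mm behind the grasp point. The pads swing forward as they close: fully open they stand 13 mm farther back than shut.
Start: joints at [-78.065, 35.231, -0.722, 81.555, 0.464, 63.22, -2.315], TCP at [0.151, 0.632, 0.231] pointing down, gripper open.
Joint ranges: [-178.69, 178.69], [-17.37, 117.87], [-77.05, 75.6], [15.02, 138.74], [-78.02, 258.01], [0.78, 113.62], [-162.83, 162.83]. Speed limits (degrees/s): [159.86, 159.86, 180, 180, 180, 180, 180].

## Interface

Orientations are given as [roll, pitch, yaw] about the fixed x, y, z axes, in that order (R = Rz(yaw) Ry(pitch) Rx(roll)).
In Python, from bench import r gives the robot as it stands. Calls block until the motion is done:
- r.movep(position, orientation): joint-space move of the TCP to a pose.
- r.line_to(position, velocity=0.15, orientation=None, guard=None): straight line of the TCP; orientation=None keeps the orientation; velocity is the mean speed in m/s. With guard (N) it stops when the force on the tool has changed by that much, and returns True; else False.
- r.move_joints(angles): joint-space move.
- r.set_gripper(opening, newtons=None): finger opening in m; newtons is the grip in N (None keeps the last); returns when the fingers have stopped.
- r.wait(seconds).
- r.ik(position, orientation): joint angles nearest the present ones, or None.
- r.state(): the state.
- r.capture(name): name is "scene" or "top" or "wrist"; returns a dict with "frame" (420x560x3 uint8, red, green, blue), "fx", "fy", "cx", "cy" (pixels), "world_to_cam" (4x4, takes a point from world to camera coordinates). Camera axes: x right, y up, looking along -z (the intrinsics and any distortion apply to the point x, -y, -z); pixel columns grow to the right and rows downward; lengths in m; the calibration is good to about 2 mm. A picture is of the moment at which its call begins. There is no depth.
A pose or a line that the arm cannot do raises r.IKError and nothing moves.
- r.sign_off(): hands the job in; it is judged then, once.
Trained networks look in a picture, given as the dict that the camera call returned (one of the last four; its "shot" number tells which), for a name from the list of things; names that differ only in an ending like _2 or _b are one class to them, and where a whole thing is asked for, a point or a joint stands for the part that bears it (a point fixed in the world has none). Each returns a list of dicts, best first, with "conf" (0 to 1); they miss things now and then, are a little off and sometimes report something else, mostly with a low value. They report only what shows in the picture. A call takes as long as a camera call.
- r.recognise(picture, thing): "centre" ([x, y, z] in m, in world coordinates, good to about 4 mm: the middle of the surface that is visible of it).
- r.cut_out(picture, thing): "region" (420x560 bool, what is visible of it).
- r.spot_point(picture, thing): "centre" ([x, y, z] in m, in world coordinates, good to about 4 mm: a listed point, or the origin of a listed thing).
The state is a dict: "time_s": time; "qpos": joint angles; "qvel": joint speeds; "joint_efforts": joint torques, N m; "tool_pos": TCP position; "tcp_rot": TCP orientation; "force": force on the tool from outside, world axes, zero at the start; "ft_torque": the same for the moment, N m; "gripper_width": finger opening in m; "gripper_force": force on a finger pad.
Only numpy, scipy, OpenCV 4.12 (cv2) and the standard library are available. Lean on these libraries where they do the work, as an engineer would, in place of code of your own. Each camera call takes 0.05 s, during which the arm holds its last target. There are 200 camera calls.

## Task

The white assembly jig has three lanes, and one of them holds the full-length black header strip; the other two hold shorter off-cuts. Gently push the full-length strip along its lane, fully home against the metal end stop, then take the T-handled key out of its stand, put it in the screw at the end of that same lane and turn it clockwise until it comes up hard, so that the screw's keeper lies over the strip. Leave the key standing in that screw; do not disturb the off-cuts, the other two screws or the things on the bench.

Things in the scene. Friction and masses are not known exactly. Their poses are not given: they have to be found in the camera images.
- jig: White jig fixed to the bench, plate 240 (x) x 290 (y) x 12 mm. Origin: underside, on the middle lane; z up. Three lanes along the jig's y axis, centred at x = -75, 0, +75 mm; floor at z = 12 mm; side walls 6 mm thick, 6 mm high, 25 mm apart, y = -145 to +60 mm. Aluminium stops (40 mm wide, 18 mm high) end the lanes, faces at y = +66 mm; each lane's screw is behind its stop at y = +95 mm
- strip_long: Full-length header strip: black plastic bar 120 mm long (own y axis), 22 mm wide, 26 mm high (top 2 mm only 12 mm wide), metal contacts on top, 50 to 85 g, loose in one of the lanes (which one varies), 25 to 65 mm short of the stop. Origin: centre of its underside; its y axis points to the stop
- strip_front (a point): Centre of the end of the full-length strip that faces the stop, 12 mm above its underside. The strip is home when this is at jig y = +66 mm
- short_1: Off-cut strip, the same but 80 mm long, in another lane; leave it where it is. Origin: centre of its underside
- short_2: Off-cut strip, the same but 80 mm long, in another lane; leave it where it is. Origin: centre of its underside
- stand: Grey plastic block 64 x 64 x 42 mm high fixed to the bench, with a square hole 18 mm wide and 34 mm deep in its top, in which the key stands loosely. Origin: centre of its underside
- key: T-handled key, 98 mm tall, about 180 g, upright in the stand, foot 8 mm above the bench: steel shank 14 mm square, lowest 5 mm tapering to 9 mm, and a wooden cross bar 90 mm long (own x), 16 mm thick (own y), 28 mm high, 70 to 98 mm above the foot. Origin: centre of the foot's end; z up; the shank's flats are parallel to its x and y
- key_bar (a point): Centre of the key's cross bar, 84 mm above its foot
- screw_1 (a joint): Turn of the captive screw of the lane at jig x = -75 mm, rad: 0 to 0.5 at the start, growing as it turns clockwise seen from above; stiff (0.12 N m), stays where left. It comes up hard at a stop somewhere from 2.1 to 2.65 rad, different for each screw: feel it, or see that the value no longer grows; the keeper then lies over the lane within 15 degrees of its line
- screw_2 (a joint): Turn of the captive screw of the lane at jig x = +0 mm, rad: 0 to 0.5 at the start, growing as it turns clockwise seen from above; stiff (0.12 N m), stays where left. It comes up hard at a stop somewhere from 2.1 to 2.65 rad, different for each screw: feel it, or see that the value no longer grows; the keeper then lies over the lane within 15 degrees of its line
- screw_3 (a joint): Turn of the captive screw of the lane at jig x = +75 mm, rad: 0 to 0.5 at the start, growing as it turns clockwise seen from above; stiff (0.12 N m), stays where left. It comes up hard at a stop somewhere from 2.1 to 2.65 rad, different for each screw: feel it, or see that the value no longer grows; the keeper then lies over the lane within 15 degrees of its line
- seat_1 (a point): Centre of the socket floor of screw_1, on its axis; turns with it. Steel head 28 mm square, 34 mm high; square socket 16 mm wide, 28 mm deep, open at the top, 59 mm above the bench (this point 31 mm). Site x points along the keeper, z up; the socket's sides are parallel to x and y. The key has 0.15 rad of play in turning and stands in it by itself, leaning up to 0.1 rad
- seat_2 (a point): Centre of the socket floor of screw_2, on its axis; turns with it. Steel head 28 mm square, 34 mm high; square socket 16 mm wide, 28 mm deep, open at the top, 59 mm above the bench (this point 31 mm). Site x points along the keeper, z up; the socket's sides are parallel to x and y. The key has 0.15 rad of play in turning and stands in it by itself, leaning up to 0.1 rad
- seat_3 (a point): Centre of the socket floor of screw_3, on its axis; turns with it. Steel head 28 mm square, 34 mm high; square socket 16 mm wide, 28 mm deep, open at the top, 59 mm above the bench (this point 31 mm). Site x points along the keeper, z up; the socket's sides are parallel to x and y. The key has 0.15 rad of play in turning and stands in it by itself, leaning up to 0.1 rad
- keeper_1 (a point): Outer end of the flat steel keeper on screw_1: a tongue 16 mm wide and 8 mm thick, reaching 46 mm from the axis, underside 40 mm above the bench (2 mm over a strip)
- keeper_2 (a point): Outer end of the flat steel keeper on screw_2: a tongue 16 mm wide and 8 mm thick, reaching 46 mm from the axis, underside 40 mm above the bench (2 mm over a strip)
- keeper_3 (a point): Outer end of the flat steel keeper on screw_3: a tongue 16 mm wide and 8 mm thick, reaching 46 mm from the axis, underside 40 mm above the bench (2 mm over a strip)
- pot: round white plastic parts bowl, 72 mm across, 50 mm high; loose, not to be disturbed
- bottle: small clear bottle, 48 mm across, 110 mm high; loose, not to be disturbed
- tape: roll of paper tape lying flat, 84 mm across, 24 mm high; loose, not to be disturbed
- driver: black-handled screwdriver lying flat, 150 mm long; too small for the jig's screws; loose, not to be disturbed
- tweezers: steel tweezers lying flat, 130 mm long; loose, not to be disturbed

How it is judged:
By the outcome, as a careful person would: the job done as asked, in the order asked, and still so for the second after the job is handed in, with the robot touching nothing.
It also fails if it takes over 64 s, if anything falls off the work surface, if the arm or the gripper's body presses on something with over 40 N, if the wrist force passes 120 N, or if a joint passes its speed limit or range.

## Working session

There is one attempt and no reset: what is moved stays moved. The work goes in short steps, each a Python script; the robot and the scene stay as the last script left them, time stands still between calls to the robot, and variables do not carry over. Pictures are saved under pics/ and viewed, at most 10 in all, crops included, and the job is handed in when it is done.

```bash
ls; mkdir -p pics; cat > h.py <<'E'
from bench import r
import numpy as np, cv2
def save(p,n): cv2.imwrite(f'pics/{n}.png',cv2.cvtColor(p['frame'],cv2.COLOR_RGB2BGR))
def ray(p,u,v,z):
    W=np.array(p['world_to_cam']);R=W[:3,:3];c=-R.T@W[:3,3]
    d=R.T@np.array([(u-p['cx'])/p['fx'],-(v-p['cy'])/p['fy'],-1.]);return c+d*(z-c[2])/d[2]
def proj(p,X):
    c=np.array(p['world_to_cam'])@np.append(X,1);return p['cx']+p['fx']*c[0]/-c[2],p['cy']+p['fy']*c[1]/c[2]
def f(a): return np.round(np.array(a),4).tolist()
E
python3 - <<'E'
from h import *
ps={n:r.capture(n) for n in('top','scene')}
for n,p in ps.items():
    save(p,n+'0'); print(n,[k for k in p],p['fx'],f(-np.array(p['world_to_cam'])[:3,:3].T@np.array(p['world_to_cam'])[:3,3]))
    for t in ['jig','strip_long','short_1','strip_front','stand','key','key_bar','seat_1','keeper_1','pot','bottle','tape','driver']:
        print(t,[(f(d['centre']),round(d['conf'],2)) for d in r.spot_point(p,t)[:4]])
s=r.state();print(s)
E
```

```text
pics
top ['frame', 'fx', 'fy', 'cx', 'cy', 'world_to_cam', 'shot'] 525.3561682895421 [0.4531, 0.0201, 1.297]
jig [([0.5751, -0.1058, -0.0004], 0.78)]
strip_long [([0.5771, -0.1329, 0.0127], 0.8)]
short_1 [([0.6508, -0.1531, 0.0118], 0.86), ([0.5006, -0.161, 0.0124], 0.52), ([0.6523, -0.0068, 0.0328], 0.28)]
strip_front [([0.578, -0.0755, 0.0239], 0.78), ([0.64, 0.2841, 0.0013], 0.42)]
stand [([0.4177, 0.3204, -0.0019], 0.56)]
key [([0.4185, 0.3176, 0.0083], 0.96)]
key_bar [([0.4208, 0.3229, 0.0944], 0.56), ([0.6818, 0.0212, 0.042], 0.33)]
seat_1 [([0.4992, -0.0107, 0.0299], 0.61), ([0.652, -0.0092, 0.0323], 0.52)]
keeper_1 [([0.6812, 0.0207, 0.0425], 0.68), ([0.5312, 0.0181, 0.0403], 0.66), ([0.6175, 0.0048, 0.0399], 0.47)]
pot [([0.639, 0.2844, 0.001], 0.78), ([0.6532, -0.155, 0.0119], 0.19)]
bottle [([0.635, 0.4085, -0.003], 0.72)]
tape [([0.3492, -0.3406, -0.0011], 0.82), ([0.5774, -0.1302, 0.0112], 0.33)]
driver [([0.3497, 0.1023, 0.0059], 0.96), ([0.5758, -0.0157, 0.0311], 0.62)]
scene ['frame', 'fx', 'fy', 'cx', 'cy', 'world_to_cam', 'shot'] 532.3112687786123 [1.2419, -0.8834, 
[... 978 characters left out ...]
: 1.4, 'qpos': array([-78.06486146,  35.22988323,  -0.72180115,  81.55588258,
         0.46274303,  63.22038297,  -2.31452841]), 'qvel': array([-0.01289726,  0.00140967, -0.03970805, -0.0512874 ,  0.04501112,
        0.05598004,  0.03972681]), 'joint_efforts': array([ 3.66381582e-04, -4.69098902e+01,  2.59214602e-01, -1.71341926e+01,
        1.00288782e-02,  1.72747456e-03,  1.31373321e-05]), 'tool_pos': array([0.15118966, 0.63213274, 0.23130566]), 'tcp_rot': array([-1.79996628e+02, -3.13676604e-03,  1.66548463e+02]), 'force': array([ 0.24400561, -0.45166937,  0.65276643]), 'ft_torque': array([-0.00294045, -0.03815731,  0.02068104]), 'gripper_force': 0.0, 'gripper_width': 0.0854743138779618}
```

View pics/top0.png

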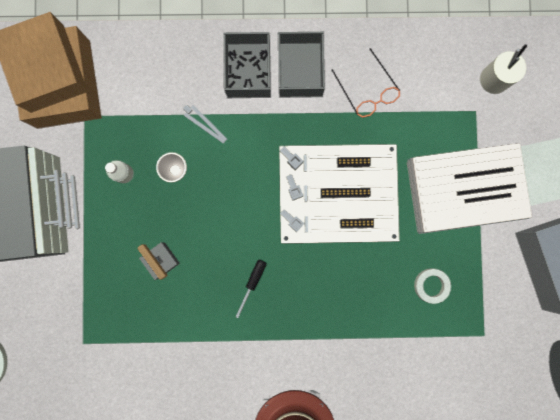

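View pics/scene0.png

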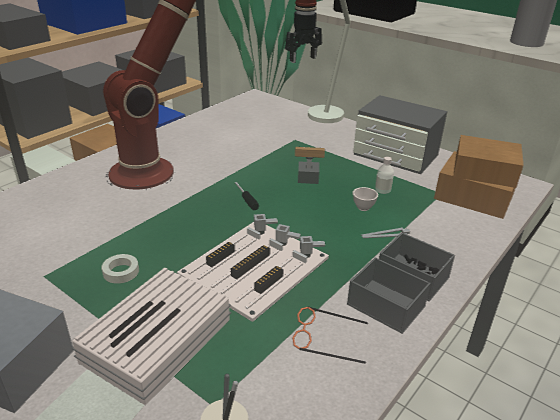

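The top view shows the full-length strip in the middle lane (about 346,192), the off-cuts at (354,161) and (357,223), and the key's bar running from (140,246) to (163,277). The scene view agrees: the long strip is at (250,262) and the key at (310,155). I'll look closer with the wrist camera on the way to the strip.

```bash
python3 - <<'E'
from h import *
for y in(90,-90):
    q=r.ik([0.576,-0.19,0.25],[180,0,y]); print(y,None if q is None else f(q))
q={y:r.ik([0.576,-0.19,0.25],[180,0,y]) for y in(90,-90)}
y=min([k for k in q if q[k] is not None],key=lambda k:abs(q[k][6]))
r.set_gripper(0.0)
r.movep([0.576,-0.19,0.25],[180,0,y]);
p=r.capture('wrist');save(p,'w1')
W=np.array(p['world_to_cam']);print(y,f(-W[:3,:3].T@W[:3,3]),f(W[:3,:3]))
for t in ['strip_long','short_1','strip_front','seat_1','keeper_1','jig']:
    print(t,[(f(d['centre']),round(d['conf'],2)) for d in r.spot_point(p,t)[:4]])
s=r.state();print(s['time_s'],s['tool_pos'],s['gripper_width'],s['force'])
E
```

```text
90 [-13.4568, 39.0905, 53.9745, 88.7014, -33.0304, 69.3187, 46.3391]
-90 [-17.3924, 43.7116, 64.9774, 88.8139, -40.6714, 73.9031, -126.8454]
90 [0.577, -0.1093, 0.3927] [[1.0, 0.0025, -0.0012], [-0.0027, 0.951, -0.3091], [0.0004, 0.3091, 0.951]]
strip_long [([0.5753, -0.1332, 0.0114], 0.77)]
short_1 [([0.6539, -0.1548, 0.0135], 0.74)]
strip_front [([0.5742, -0.0735, 0.0244], 0.67)]
seat_1 [([0.6553, -0.16, 0.0105], 0.26)]
keeper_1 [([0.3453, -0.3409, 0.0015], 0.66)]
jig [([0.5796, -0.1069, -0.0014], 0.59)]
5.75 [ 0.57604756 -0.18988969  0.24999137] 0.00029613182341652495 [ 0.58096469 -0.06169751 -0.92972536]
```

View pics/w1.png

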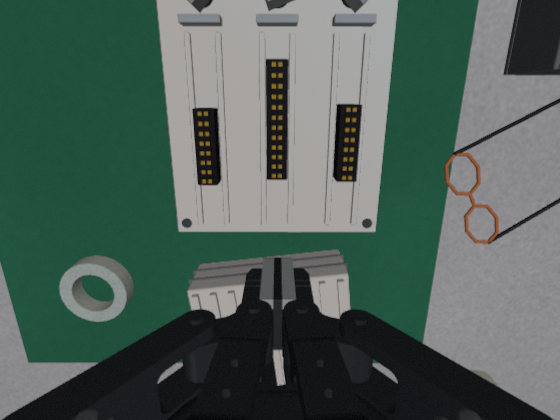

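The wrist view shows the long strip in the middle lane, from (277,60) to (277,180), with the lanes along the image columns, so the jig's yaw is about 0. A white box edge lies behind the jig, at row ~265.

```bash
python3 - <<'E'
from h import *
p=r.capture('wrist')
for n,u,v,z in [('strip back top',277,179,.036),('strip front top',277,61,.036),('box bottom/top',275,265,.0),('box top',275,258,.05),('jig hole L',187,223,.012),('jig hole R',367,223,.012),('lane wall l',262,215,.018),('lane wall r',290,215,.018),('wall l up',263,35,.018),('wall r up',292,35,.018),('stop l',257,22,.03),('stop r',298,22,.03)]: print(n,f(ray(p,u,v,z)))
E
```

```text
strip back top [0.5761, -0.1934, 0.036]
strip front top [0.5761, -0.076, 0.036]
box bottom/top [0.5735, -0.3156, 0.0]
box top [0.574, -0.2807, 0.05]
jig hole L [0.4679, -0.2533, 0.012]
jig hole R [0.6843, -0.253, 0.012]
lane wall l [0.5585, -0.2409, 0.018]
lane wall r [0.5914, -0.2408, 0.018]
wall l up [0.562, -0.0504, 0.018]
wall r up [0.591, -0.0504, 0.018]
stop l [0.5569, -0.0411, 0.03]
stop r [0.5961, -0.0411, 0.03]
```

```bash
python3 - <<'E'
from h import *
r.line_to([0.576,-0.218,0.25],0.3)
print(r.line_to([0.576,-0.218,0.026],0.15,guard=6)); r.wait(.2)
print(f(r.state()['force']))
print('reach',r.line_to([0.576,-0.170,0.026],0.05,guard=2.5)); s=r.state();print(f(s['tool_pos']),f(s['force']))
print('slow',r.line_to([0.576,-0.155,0.026],0.02,guard=2.5)); s=r.state();print(f(s['tool_pos']),f(s['force']),s['time_s'])
p=r.capture('top');save(p,'t2')
for t in ['strip_long','strip_front','short_1']: print(t,[(f(d['centre']),round(d['conf'],2)) for d in r.spot_point(p,t)[:3]])
E
```

```text
False
[0.503, -0.5577, -0.2021]
reach True
[0.5761, -0.1718, 0.0257] [0.1161, -0.6833, 0.3068]
slow True
[0.5754, -0.1718, 0.0251] [0.2358, -1.1517, 0.4021] 9.0583
strip_long []
strip_front [([0.5778, -0.0438, 0.0249], 0.51)]
short_1 [([0.6511, -0.1564, 0.0138], 0.72), ([0.4995, -0.1586, 0.0116], 0.47)]
```

```bash
python3 - <<'E'
from h import *
print(r.line_to([0.576,-0.160,0.026],0.02,guard=4)); s=r.state();print(f(s['tool_pos']),f(s['force']))
r.line_to([0.576,-0.20,0.026],0.1)
r.line_to([0.576,-0.20,0.2],0.3)
r.movep([0.576,-0.09,0.25],[180,0,90])
p=r.capture('wrist');save(p,'w3');print(r.state()['time_s'])
for t in ['strip_long','strip_front','short_1','seat_1','keeper_1']: print(t,[(f(d['centre']),round(d['conf'],2)) for d in r.spot_point(p,t)[:4]])
E
```

```text
True
[0.5752, -0.1718, 0.0251] [0.0057, -0.7781, -0.3139]
11.325
strip_long [([0.5767, -0.1014, 0.0111], 0.88), ([0.618, 0.007, 0.0409], 0.69), ([0.6812, 0.0238, 0.0414], 0.55), ([0.575, -0.0399, 0.0224], 0.52)]
strip_front [([0.5774, -0.042, 0.0226], 0.6)]
short_1 [([0.5016, -0.1562, 0.0108], 0.79)]
seat_1 [([0.5777, -0.0117, 0.0288], 0.81), ([0.65, -0.0098, 0.03], 0.66), ([0.5029, -0.0115, 0.0296], 0.56)]
keeper_1 [([0.5348, 0.0186, 0.0387], 0.6), ([0.618, 0.0087, 0.0412], 0.57)]
```

View pics/w3.png

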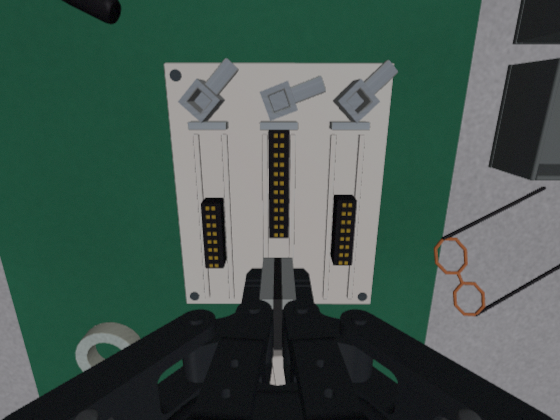

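The strip is now against the stop: its front end is at (279,130), touching the stop bar. The off-cuts haven't moved. The middle screw head is at (279,99), with its keeper pointing to about (324,88). Next is the key.

```bash
python3 - <<'E'
from h import *
img=cv2.imread('pics/w3.png');cv2.imwrite('pics/c3.png',cv2.resize(img[75:125,250:335],None,fx=8,fy=8,interpolation=cv2.INTER_CUBIC))
p=r.capture('wrist')
for u,v,z in [(279,99,.059),(324,88,.046)]: print(f(ray(p,u,v,z)))
for y in range(-180,181,30):
    q=r.ik([0.576,-0.011,0.2],[180,0,y]); print(y,None if q is None else np.round(q).tolist())
for y in (36,-144):
    q=r.ik([0.4185,.319,0.15],[180,0,y]); print('key',y,None if q is None else np.round(q).tolist())
a=np.radians(36);d=np.array([np.cos(a),np.sin(a)])
k=np.array([.4185,.319])-0.05*d
r.movep([*k,0.25],[180,0,36]); r.set_gripper(0.05)
p=r.capture('wrist');save(p,'k1');W=np.array(p['world_to_cam']);print(r.state()['time_s'],f(r.state()['qpos']))
for t in ['key','key_bar','stand']: print(t,[(f(d['centre']),round(d['conf'],2)) for d in r.spot_point(p,t)[:2]])
m=r.cut_out(p,'key_bar');print(len(m),[x['conf'] for x in m])
u,v=proj(p,[.4185,.319,.09]);u,v=int(u),int(v);print(u,v)
im=p['frame'][max(0,v-70):v+70,max(0,u-90):u+90];cv2.imwrite('pics/kc.png',cv2.cvtColor(cv2.resize(im,None,fx=4,fy=4,interpolation=cv2.INTER_CUBIC),cv2.COLOR_RGB2BGR))
np.savez('kp.npz',**{k:p[k] for k in('frame','fx','fy','cx','cy','world_to_cam')},off=[max(0,u-90),max(0,v-70)],reg=m[0]['region'] if m else 0)
E
```

```text
[0.5775, -0.0126, 0.059]
[0.6209, -0.0026, 0.046]
-180 [-20.0, 33.0, 30.0, 97.0, -19.0, 55.0, 107.0]
-150 [-15.0, 32.0, 21.0, 97.0, -14.0, 54.0, 132.0]
-120 [-10.0, 31.0, 13.0, 97.0, -8.0, 53.0, 157.0]
-90 [31.0, 40.0, -55.0, 96.0, 36.0, 64.0, 145.0]
-60 [-36.0, 45.0, 65.0, 98.0, -44.0, 67.0, -109.0]
-30 [-36.0, 45.0, 65.0, 98.0, -44.0, 67.0, -79.0]
0 [-39.0, 51.0, 75.0, 98.0, -51.0, 73.0, -43.0]
30 [-38.0, 47.0, 70.0, 98.0, -47.0, 70.0, -16.0]
60 [-35.0, 43.0, 62.0, 98.0, -42.0, 65.0, 9.0]
90 [-32.0, 40.0, 54.0, 98.0, -36.0, 62.0, 34.0]
120 [-29.0, 37.0, 46.0, 97.0, -31.0, 59.0, 58.0]
150 [-25.0, 35.0, 38.0, 97.0, -25.0, 57.0, 83.0]
180 [-20.0, 33.0, 30.0, 97.0, -19.0, 55.0, 107.0]
key 36 [-79.0, 49.0, 70.0, 109.0, -53.0, 63.0, -40.0]
key -144 [-55.0, 32.0, 23.0, 108.0, -17.0, 43.0, 103.0]
13.7833 [-84.5225, 33.5701, 71.2353, 108.8785, -35.6161, 64.0317, -53.2942]
key [([0.4171, 0.3225, 0.0119], 0.97)]
key_bar [([0.417, 0.3174, 0.0898], 0.68)]
stand [([0.4212, 0.3158, 0.005], 0.61)]
1 [0.57]
277 133
```

View pics/c3.png

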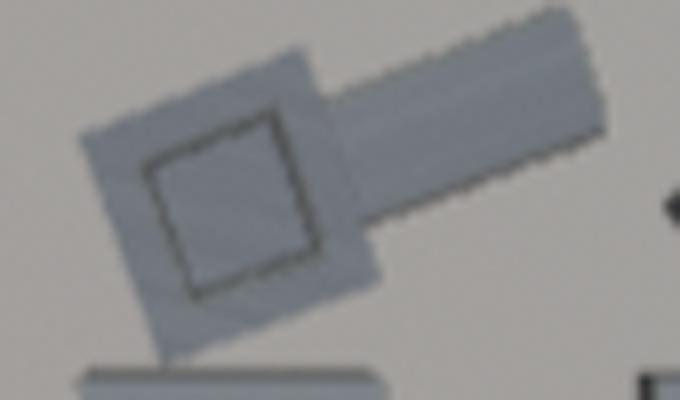

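View pics/kc.png

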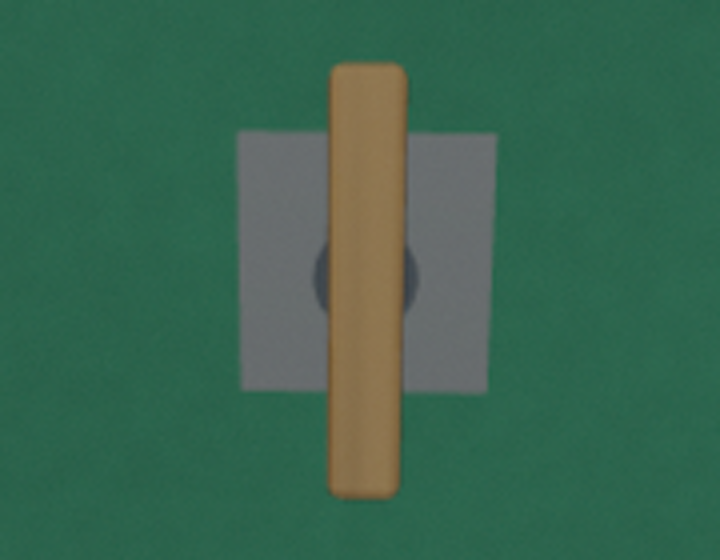

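The crops show the socket square and the keeper pointing right and slightly up. The key's bar runs almost exactly along the tool x axis, centred near crop pixel (366,280).

```bash
python3 - <<'E'
from h import *
k=np.load('kp.npz');p={n:(k[n] if k[n].ndim else float(k[n])) for n in k.files}
C=np.array([ray(p,(x+.5)/4-.5+k['off'][0],(y+.5)/4-.5+k['off'][1],.106) for x,y in[(331,63),(406,63),(399,498),(329,498)]])
print(f(C),'len',np.linalg.norm(C[0]-C[3]),np.linalg.norm(C[1]-C[2]),'w',np.linalg.norm(C[0]-C[1]),np.linalg.norm(C[2]-C[3]))
a=(C[0]+C[1]-C[2]-C[3]);print('key ctr',f(C.mean(0)),'ang',np.degrees(np.arctan2(a[1],a[0])))
S=np.array([ray(p,(x+.5)/4-.5+k['off'][0],(y+.5)/4-.5+k['off'][1],.042) for x,y in[(238,132),(497,135),(486,393),(241,390)]]);print('stand',f(S.mean(0)))
# w3 camera: pose reproduced from the TCP-fixed camera transform
W=np.array(p['world_to_cam'])
from scipy.spatial.transform import Rotation as R
s=r.state()
def T(pos,rot):
    M=np.eye(4);M[:3,:3]=R.from_euler('xyz',rot,degrees=True).as_matrix();M[:3,3]=pos;return M
CT=W@T(s['tool_pos'],s['tcp_rot']); np.save('CT.npy',CT)
p['world_to_cam']=CT@np.linalg.inv(T([.576,-.09,.25],[180,0,90]))
g=lambda x,y,z:ray(p,(x+.5)/8-.5+250,(y+.5)/8-.5+75,z)
H=np.array([g(x,y,.059) for x,y in[(80,137),(303,47),(382,280),(165,362)]]);print('head',f(H.mean(0)),[round(np.linalg.norm(H[i]-H[i-1]),4) for i in range(4)])
e=lambda a:round(float(np.degrees(np.arctan2(a[1],a[0]))),1)
print(e(H[1]-H[0]),e(H[2]-H[3]),e(H[1]-H[2])-90,e(H[0]-H[3])-90)
Q=np.array([g(x,y,.059) for x,y in[(145,165),(278,110),(320,248),(193,298)]]);print('sock',f(Q.mean(0)),[round(np.linalg.norm(Q[i]-Q[i-1]),4) for i in range(4)],e(Q[1]-Q[0]),e(Q[2]-Q[3]))
K=[g(x,y,.048) for x,y in[(325,98),(555,5),(365,225),(603,132)]];print('keeper',e(K[1]-K[0]),e(K[3]-K[2]))
E
```

```text
[[0.451, 0.3502, 0.106], [0.4598, 0.3382, 0.106], [0.3874, 0.2864, 0.106], [0.3784, 0.2988, 0.106]] len 0.08896256579216064 0.08895106446806059 w 0.014870674111013386 0.015311771947017454
key ctr [0.4192, 0.3184, 0.106] ang 35.46609463465062
stand [0.4187, 0.3182, 0.042]
head [0.5774, -0.0125, 0.059] [np.float64(0.0273), np.float64(0.0277), np.float64(0.0276), np.float64(0.0275)]
20.8 20.1 20.400000000000006 21.0
sock [0.5775, -0.0123, 0.059] [np.float64(0.016), np.float64(0.0167), np.float64(0.0162), np.float64(0.0161)] 21.4 20.8
keeper 20.9 20.6
```

```bash
python3 - <<'E'
from h import *
k=[.419,.3183];o=[180,0,35.5]
r.set_gripper(0.06)
r.line_to([*k,0.16],0.3,orientation=o)
print(r.line_to([*k,0.073],0.1,guard=8)); 
r.set_gripper(0.0,60); s=r.state();print(s['gripper_width'],s['gripper_force'],f(s['tool_pos']),f(s['force']),f(s['ft_torque']))
r.line_to([*k,0.19],0.12); s=r.state();print(s['gripper_width'],f(s['force']))
r.movep([.577,-.012,.19],[180,0,110.8]); s=r.state();print(s['time_s'],f(s['qpos']),f(s['tool_pos']))
p=r.capture('wrist');save(p,'w4')
p2=r.capture('scene');save(p2,'s4')
for n,q in(('w',p),('s',p2)):
  for t in ['key','key_bar','seat_2']: print(n,t,[(f(d['centre']),round(d['conf'],2)) for d in r.spot_point(q,t)[:3]])
E
```

```text
False
0.015144669035976053 58.84513556957245 [0.4192, 0.3184, 0.0734] [-0.7558, -0.0773, 4.1649] [0.0399, 0.1924, 0.0547]
0.01524080581535431 [-0.2001, 0.693, -1.7385]
18.8167 [-23.9509, 35.4917, 37.4875, 97.9027, -25.4622, 55.4579, 44.0397] [0.5768, -0.0105, 0.1894]
w key [([0.5782, -0.0091, 0.1235], 0.58)]
w key_bar [([0.5774, -0.0136, 0.2067], 0.83), ([0.5305, 0.0216, 0.0349], 0.61)]
w seat_2 [([0.5037, -0.011, 0.0334], 0.7), ([0.6493, -0.0115, 0.0293], 0.66), ([0.5744, -0.0105, 0.0325], 0.59)]
s key [([0.5784, -0.011, 0.1255], 0.75)]
s key_bar [([0.5795, -0.0075, 0.2111], 0.82), ([0.6864, 0.0192, 0.0393], 0.41)]
s seat_2 [([0.5051, -0.0111, 0.0292], 0.72), ([0.5749, -0.0097, 0.0305], 0.5)]
```

View pics/w4.png

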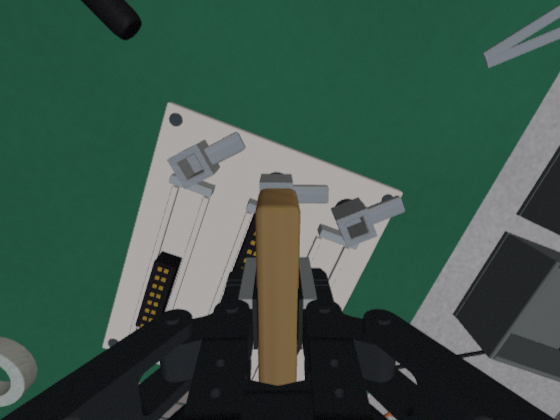

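The bar is held squarely at (278,290). The middle head at (277,190) appears aligned with the tool axes, so the key's flats match the socket. I'll insert it now.

```bash
python3 - <<'E'
from h import *
o=[180,0,110.8]
r.line_to([.577,-.012,.135],0.1); r.wait(.3); s=r.state();print(f(s['tool_pos']),f(s['force']))
print(r.line_to([.577,-.012,.099],0.04,guard=8)); s=r.state();print(f(s['tool_pos']),f(s['force']),f(s['ft_torque']))
print(r.line_to([.577,-.012,.095],0.02,guard=6)); s=r.state();print(f(s['tool_pos']),f(s['force']),f(s['ft_torque']),s['time_s'],s['gripper_width'])
E
```

```text
[0.5773, -0.012, 0.1355] [-0.4935, -0.097, -1.3602]
False
[0.5768, -0.0117, 0.099] [-0.1677, 1.6235, -2.352] [0.1986, 0.14, -0.0117]
True
[0.5768, -0.0118, 0.0964] [-0.7631, -0.1466, 4.9069] [0.0513, 0.226, -0.0006] 21.5083 0.01538626004493092
```

```bash
cat > turn.py <<'E'
from h import *
import sys
lim,stp,tot=map(float,sys.argv[1:4])
q=np.array(r.state()['qpos']);q0=q[6];pr=None;n=0
while q0-q[6]<tot:
    q[6]-=stp; r.move_joints(q); s=r.state(); n+=1
    print(round(q0-q[6],1),round(q0-s['qpos'][6],1),f(s['tcp_rot'])[2],'tz',f(s['ft_torque']),'F',f(s['force']),round(s['time_s'],2),flush=True)
    if abs(s['ft_torque'][2])>lim: print('STOP');break
E
python3 - <<'E'
from h import *
r.line_to([.577,-.012,.0970],0.02)
E
python3 turn.py 0.4 6 24
```

```text
6.0 5.9 104.9923 tz [0.3016, 0.4008, -0.0031] F [-1.3928, 1.1508, -1.4755] 22.07
12.0 11.8 99.0764 tz [0.4097, 0.6236, 0.0154] F [-2.3213, 1.8145, -1.1] 22.32
18.0 17.7 93.1029 tz [0.5089, 0.7309, -0.004] F [-2.702, 1.9197, -1.1789] 22.57
24.0 23.7 87.1136 tz [0.6023, 0.8415, -0.0031] F [-2.2191, 1.8888, -0.2349] 22.82
```

```bash
python3 - <<'E'
from h import *
p=r.capture('wrist');save(p,'w5');s=r.state();print(f(s['ft_torque']),f(s['joint_efforts']),s['gripper_width'],s['gripper_force'])
E
```

```text
[0.6544, 0.9229, 0.0008] [1.2933, -44.1434, 8.7249, -13.7116, 0.1247, -1.383, -0.0174] 0.015131213917575461 58.795262575149536
```

View pics/w5.png

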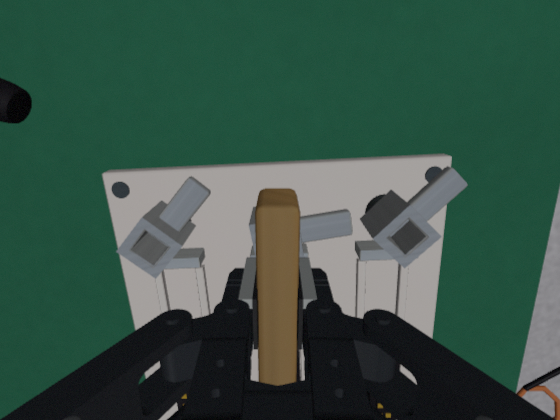

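The keeper, pointing to (350,225), now lags the bar by about 8° — the stated play. So the screw is being driven, and I'll continue.

```bash
python3 turn.py 0.25 6 66 | cut -c1-110; python3 turn.py 0.25 3 21
```

```text
6.0 5.8 81.3142 tz [0.552, 0.6995, 0.0299] F [-3.2303, 2.2107, -1.1401] 23.12
12.0 11.7 75.3391 tz [0.5675, 0.679, 0.0535] F [-2.3902, 3.0049, -0.9068] 23.37
18.0 17.7 69.3435 tz [0.4952, 0.5629, 0.0581] F [-2.0939, 1.8862, -0.1334] 23.62
24.0 23.7 63.352 tz [0.5189, 0.5274, -0.0114] F [-2.2711, 2.3409, -0.24] 23.87
30.0 29.7 57.3514 tz [0.5392, 0.5169, 0.0818] F [-2.0145, 2.4136, -1.2046] 24.12
36.0 35.7 51.352 tz [0.548, 0.4149, 0.0382] F [-0.9462, 2.175, -1.6142] 24.37
42.0 41.7 45.3507 tz [0.4317, 0.2909, -0.03] F [-1.6608, 1.2438, -1.6612] 24.62
48.0 47.7 39.3515 tz [0.488, 0.2185, -0.0132] F [-1.5794, 2.2763, -2.0193] 24.87
54.0 53.7 33.3545 tz [0.4152, 0.0875, -0.0329] F [-0.0571, 0.9774, -2.937] 25.12
60.0 59.7 27.3504 tz [0.3821, 0.0315, -0.0766] F [-1.4339, 0.7024, -2.8298] 25.37
66.0 65.7 21.3484 tz [0.2401, -0.007, -0.0087] F [0.6012, 1.0432, -3.2235] 25.62
3.0 2.8 18.548 tz [0.281, 0.0034, 0.0762] F [-0.1777, 0.8732, -3.0201] 25.87
6.0 5.8 15.4985 tz [0.3007, -0.0146, -0.0143] F [-0.5135, 1.3421, -1.8909] 26.12
9.0 8.9 12.4805 tz [0.2466, -0.0335, -0.004] F [-0.0188, 0.3455, -3.0905] 26.37
12.0 11.9 9.4725 tz [0.2114, 0.0188, 0.0441] F [-0.6691, -0.1795, -3.3877] 26.62
15.0 14.9 6.4673 tz [0.1505, 0.0084, 0.0547] F [-0.1107, 1.6152, -3.231] 26.87
18.0 17.9 3.4731 tz [0.1069, -0.0614, 0.1054] F [-0.1089, 0.4484, -3.5658] 27.12
21.0 20.8 0.5357 tz [-0.0102, -0.0416, 0.4353] F [-0.9038, -0.8474, -4.1095] 27.37
STOP
```

```bash
python3 turn.py 2.5 2 4
python3 - <<'E'
from h import *
r.wait(.2);s=r.state();print(f(s['ft_torque']),f(s['force']),f(s['tcp_rot']))
for n in('top','scene','wrist'):
    p=r.capture(n)
    for t in['keeper_2','strip_front']: print(n,t,[(f(d['centre']),round(d['conf'],2)) for d in r.spot_point(p,t)[:4]])
save(p,'w6')
E
```

```text
2.0 1.9 -1.2733 tz [0.0409, -0.038, 0.7184] F [0.0793, -0.0503, -2.43] 27.62
4.0 3.9 -3.3844 tz [0.0092, -0.0799, 0.7118] F [-0.3026, 0.299, -2.7065] 27.87
6.0 5.9 -5.3089 tz [-0.0916, -0.029, 1.2437] F [-0.6326, -0.2976, -2.154] 28.12
[-0.1116, 0.0159, 1.1898] [0.09, -0.6073, -2.962] [-179.9279, 0.3504, -5.397]
top keeper_2 [([0.5003, -0.1596, 0.013], 0.75), ([0.5712, -0.1081, 0.0004], 0.25), ([0.499, -0.0112, 0.0305], 0.21)]
top strip_front [([0.5791, -0.0417, 0.0218], 0.56)]
scene keeper_2 [([0.53, 0.0215, 0.0404], 0.82), ([0.6851, 0.0208, 0.0401], 0.7), ([0.5899, -0.0543, 0.0442], 0.54)]
scene strip_front [([0.5759, -0.0407, 0.0251], 0.83)]
wrist keeper_2 [([0.6827, 0.0251, 0.0393], 0.8), ([0.586, -0.0555, 0.0441], 0.79)]
wrist strip_front [([0.5753, -0.0385, 0.02], 0.8)]
```

View pics/w6.png

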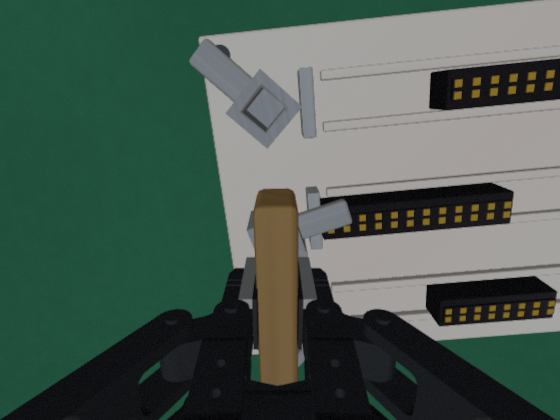

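Torque climbed to 1.2 N·m without the screw moving, so it's at its hard stop. The keeper, at (325,220), now lies over the end of the strip. I'll unwind the strain within the play, release, retreat and check.

```bash
python3 - <<'E'
from h import *
q=np.array(r.state()['qpos']);q[6]+=6;r.move_joints(q);r.wait(.2);s=r.state();print(f(s['ft_torque']),f(s['force']))
x=s['tool_pos']
r.set_gripper(0.05); s=r.state();print(s['gripper_width'],s['gripper_force'],f(s['force']))
r.line_to([x[0],x[1],.14],0.06); r.line_to([x[0],x[1],.25],0.2)
r.movep([.52,.15,.28],[180,0,0])
P={n:r.capture(n) for n in('top','scene')}
for n,p in P.items():
    for t in['key','key_bar','keeper_2','strip_front','short_1']: print(n,t,[(f(d['centre']),round(d['conf'],2)) for d in r.spot_point(p,t)[:3]])
p=P['scene'];a=p['frame'][205:325,175:335];b=P['top']['frame'][135:255,260:420]
cv2.imwrite('pics/fin.png',cv2.cvtColor(cv2.resize(np.vstack([a,b]),None,fx=2.5,fy=2.5,interpolation=cv2.INTER_CUBIC),cv2.COLOR_RGB2BGR));print(r.state()['time_s'])
E
```

```text
[0.0068, -0.0058, 0.5391] [-0.9079, -0.9761, -2.4471]
0.049720157414574556 0.0 [-0.9231, 0.1948, 0.5962]
top key [([0.5764, -0.0116, 0.0314], 0.62), ([0.6333, 0.4095, -0.0006], 0.23)]
top key_bar [([0.577, -0.0064, 0.1167], 0.89)]
top keeper_2 [([0.6817, 0.0201, 0.0409], 0.74), ([0.5338, 0.0214, 0.0413], 0.56), ([0.5869, -0.0542, 0.0403], 0.56)]
top strip_front [([0.5785, -0.0404, 0.0238], 0.59)]
top short_1 [([0.5013, -0.1595, 0.011], 0.65), ([0.6509, -0.1565, 0.0143], 0.6)]
scene key [([0.5773, -0.01, 0.0324], 0.76)]
scene key_bar [([0.5785, -0.0104, 0.1188], 0.56)]
scene keeper_2 [([0.5329, 0.0215, 0.0382], 0.72), ([0.5881, -0.0539, 0.0459], 0.68), ([0.6844, 0.0211, 0.0373], 0.55)]
scene strip_front [([0.5794, -0.0403, 0.024], 0.74), ([0.6527, -0.1544, 0.0096], 0.45)]
scene short_1 [([0.6507, -0.1531, 0.0099], 0.84), ([0.5028, -0.1578, 0.0106], 0.64)]
32.55
```

View pics/fin.png

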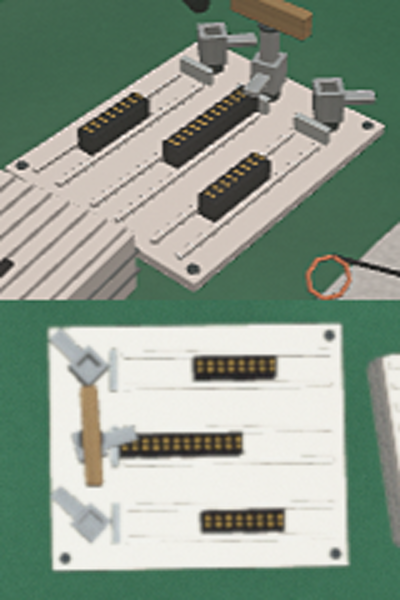

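The check picture shows the key standing in the middle screw, the keeper over the strip end at (120,437), the strip against its stop, and the off-cuts and other screws unmoved.

```bash
python3 -c "
from h import *
print(r.sign_off())"
```

```text
the job is handed in; nothing more can be done
None
```

I handed the job in at about 33 s: the full-length strip is home in the middle lane, screw_2 is turned clockwise to its hard stop with the keeper over the strip (about 14° off the lane's line, limit 15°), and the key is standing in that screw; the off-cuts and other screws show no movement.

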